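# Stopper a vial in the bench press

## Task

Of the three vials in the rack, one still has its rubber stopper standing proud; seal it in the bench press. Draw the press's carriage all the way out by its post, carry that vial upright and set it down gently in the carriage's nest and let go of it, slide the carriage fully home under the ram, then press the white plunger head right down to its stop, hold it there for half a second and let it spring back up. Leave the vial sealed in the press with the carriage home, and do not disturb the two sealed vials or the bottle, beaker, jar and tip box.

Things in the scene. Friction and masses are not known exactly. Their poses are not given: they have to be found in the camera images.
- vial: Vial to seal, in any of the rack's three holes: amber glass, about 40 g, 28 mm diameter up to 46 mm above its foot (grip here), then a 15 to 20 mm neck to 58 mm, then a light grey rubber stopper 20 mm wide, standing 10 mm proud: its top is 73 mm above the foot (63 mm once home, as on the sealed vials). Origin: centre of the foot; z up.
- stopper (a joint): How far the stopper has been pushed into the vial: 0 = raised as found, 0.010 m = fully home. It is tight: about 4 N moves it and it stays where it is left.
- sealed_a: A sealed vial in the rack, same glass, stopper already home, 63 mm high. Leave alone. Origin: centre of the foot.
- sealed_b: Another sealed vial, the same. Leave alone.
- rack: White rack block fixed to the bench, 56 (x) by 156 (y) by 14 mm high, three holes in a row at y = -48, 0, +48 mm, each 31 mm wide, 10 mm deep, floor 4 mm above the bench. Origin: centre of the underside. At least 65 mm is free from the row's centre line to the jar (-x side) and to the tip box (+x side).
- press: Grey press fixed to the bench, base 100 (x) by 310 mm (y). Origin on the bench. Its y axis is the slide direction, from ram to loading end. Ram axis at y = -110 mm; behind it a column bears an arm 50 mm wide (x) from y = -168 to -92 mm, underside 112, top 137 mm above the bench. Bottle (+x side) and beaker (-x side) stand at least 65 mm from the slide's centre line.
- carriage (a joint): Slide of the carriage: 0 = drawn fully out (nest at press y = +10 mm, 120 mm clear of the ram axis), 0.12 m = fully home (nest exactly under the ram). Grows towards press -y. Starts anywhere from 0.04 to 0.12. About 2 N of friction, stays where it is left, hard stops at both ends.
- nest (a point): Centre of the floor of the nest on the carriage, 16 mm above the bench. The nest is a white block 52 mm square with a round hole 31.5 mm wide, 12 mm deep, its mouth 28 mm above the bench, slightly chamfered. A seated vial's foot is at this point. Moves with the carriage; axes parallel to the press's.
- post_top (a point): Top centre of the carriage's handle: an upright round steel post 16 mm in diameter, 60 mm tall, top 76 mm above the bench, standing on the carriage 100 mm from the nest towards press +y. Moves with the carriage.
- plunger (a joint): How far the plunger is pressed down: 0 = up, 0.025 m = at its stop. Return spring: 3.6 N at the top, 9 N at the stop, plus about 4 N while the stopper is being pushed in. Springs back when let go.
- head_top (a point): Centre of the top of the white round plunger head, 32 mm wide, 10 mm thick, 176 mm above the bench when up, 151 mm at the stop. Lies on the ram axis. The ram's rubber foot under the arm is 104 mm above the bench when up; with the vial below it meets the raised stopper after 15 mm and has it home at the stop.
- reagent: White plastic reagent bottle with blue cap, 64 mm diameter, 150 mm high, standing beside the press. Leave alone. Origin: centre of the underside.
- beaker: Small glass beaker, 58 mm diameter, 70 mm high, on the other side of the press. Leave alone. Origin: centre of the underside.
- tipbox: Blue pipette-tip box, 80 x 110 x 51 mm high, beside the rack. Leave alone. Origin: centre of the underside.
- jar: Squat glass jar with steel lid, 50 mm diameter, 55 mm high, on the other side of the rack. Leave alone. Origin: centre of the underside.
Things that resemble listed ones, but are neither listed nor needed, are in the scene too. Leave any blue or red look-alike of the vial alone.

How it is judged (in metres and radians):
On the way, in this order (a step that is already met when the one before it is completed fails the run):
1. the carriage is drawn fully out (within 8 mm) (value of joint carriage below 0.008 m), for 0.1 s.
2. the open vial stands in the nest, upright, let go, its stopper still raised (horizontal distance between vial and nest below 0.004 m and z of vial in the frame of nest below 0.003 m and angle between vial's own z axis and vertical below 0.1 rad and contact force between the fingers and vial below 0.1 N and value of joint stopper below 0.002 m), for 0.2 s.
3. the carriage is fully home (within 4 mm) with the vial in its nest (value of joint carriage above 0.116 m and horizontal distance between vial and nest below 0.004 m and z of vial in the frame of nest below 0.003 m and angle between vial's own z axis and vertical below 0.1 rad), for 0.1 s.
4. the plunger is held at its stop (within 1.5 mm) and the stopper is home (all of step 3 and value of joint stopper above 0.0085 m and value of joint plunger above 0.0235 m), for 0.3 s.
At the end, for the whole second after the job is handed in: The vial stands upright and at rest in the nest (within 4 mm sideways, 3 mm of the floor, 0.1 rad), its stopper is pushed home (within 1.5 mm), the carriage is home (within 4 mm) and the plunger head is back up (within 3 mm) (all of step 3 and value of joint stopper above 0.0085 m and value of joint plunger below 0.003 m and linear speed of vial below 0.02 m/s); the robot touches nothing.
It fails at once if the bottle, beaker, tip box or jar is shifted by more than 20 mm or tipped (distance of any of reagent, beaker, tipbox, jar from where it was at the start of the episode above 0.02 m or angle between any of reagent, beaker, tipbox, jar's own z axis and vertical above 0.25 rad).
It fails at once if a sealed vial is shifted by more than 15 mm or tipped (distance of any of sealed_a, sealed_b from where it was at the start of the episode above 0.015 m or angle between any of sealed_a, sealed_b's own z axis and vertical above 0.3 rad).
It fails at once if the open vial is tipped over (more than 35 degrees) (angle between vial's own z axis and vertical above 0.61 rad).
It fails at once if the vial is dropped into the nest (faster than 0.6 m/s close to it) instead of set down (distance between vial and nest below 0.06 m and linear speed of vial above 0.6 m/s).
It also fails if it takes over 72 s, if anything falls off the work surface, if the arm or the gripper's body presses on something with over 40 N, if the wrist force passes 120 N, or if a joint passes its speed limit or range.

## Robot

A 6-joint arm with a two-finger parallel gripper is mounted at the origin on the work surface. World frame = base frame: x ahead of the robot, y to its left, z up, the work surface at z = 0. Lengths are in mm, angles in rad, forces in N, time in s.
With the tool pointing down it reaches from about 275 to 750 mm from the base axis. Payload 10.2 kg.
Tool frame: the origin (TCP) lies midway between the tips of the shut fingers; the grasp point (between the pads) lies grip_depth behind it (grip_depth is the distance from the TCP to the grasp point, in mm); z points along the fingers, y is the line along which they close (so a half turn about z gives the same grasp; the last joint's range is limited). The gripper opens to 85 mm and grips with 20 to 120 N. Pads are 22 mm wide; open, the fingers measure 114 mm over their backs; the gripper's body (76 mm by 85 mm) begins 54 mm behind the grasp point. The pads swing forward as they close: fully open they stand 13 mm farther back than shut.
Start: joints at [0.894, 0.313, 1.498, -0, 1.331, -0.223], TCP at [230.165, 471.864, 231.294] pointing down, gripper open.
Joint ranges: [-2.94, 2.94], [-0.97, 2.17], [0.19, 2.56], [-1.23, 4.37], [0.02, 3.11], [-2.88, 2.88]. Speed limits (rad/s): [2.39, 2.39, 3.01, 3.14, 3.14, 3.14].

## Interface

Orientations are given as a unit quaternion [w, x, y, z].
In Python, from rig import * gives the robot as it stands.
- The arm moves only by the tool servo_tool, never from a script. Its argument "commands" is a list of rows, each a list of 3 entries, a list of its own where there are three numbers: the gripper command: -1 is fully open, 1 is shut, values between are in proportion, then the shift along the tool's x, y, z in m, then the turn, a rotation vector about the tool's x, y, z in units of 6 degrees (1.0 is 6 degrees). In form: [[grip, [dx, dy, dz], [ax, ay, az]], ...]. A call has 1 to 10 rows; each row shifts and turns the commanded pose from where the row before left it, along the tool's axes as they then stand; what a row does not reach is not made up. A row lasts 1/12 s, in which the tool goes at most 41.7 mm and 7.16 degrees, less where a joint would pass 70% of its speed; a pose out of reach is approached as far as the arm can. A call is refused whole if a number of a shift passes 0.0417 or a number of a turn 1, either way. A call with a gripper value outside its range is refused whole. The fingers move at their own pace and stop on an object; "squeeze" is the grip in N (left out, the last holds). Time passes only in rows, so rows that do not move let the fingers close. It gives the time, the measured TCP pose, the force, the opening and the grip force at its end, in the units of the state.
- sense(): the state, without advancing time (a new reading comes with each control period).
- capture(name): name is "scene" or "side" or "wrist"; returns a dict with "pixels" (420x560x3 uint8, red, green, blue), "z_map" (420x560 float32, mm along the optical axis (not along the pixel's ray), 0 where there is no reading), "fx", "fy", "cx", "cy" (pixels), "rvec" (rotation vector, rad) and "tvec" (3), from world to camera coordinates, as OpenCV has them; the wrist camera has in their place "T_tool_cam" (4x4, takes a point from camera to tool coordinates, whose origin is the TCP and whose axes are the flange's). Camera axes: x right, y down, z forward; pixel columns grow to the right and rows downward; lengths in mm; the calibration is good to about 2 mm. A picture is of the moment at which its call begins: read the wrist's pose just before it.
- finish_job(): hands the job in; it is judged then, once.
The state is a dict: "time_s": time; "joints": joint angles; "dq": joint speeds; "tau": joint torques, N m; "eef_pos": TCP position; "ee_rot": TCP orientation; "force": force on the tool from outside, world axes, zero at the start; "wrist_torque": the same for the moment, N m; "grip_width": opening from 0.0 (shut) to 1.0 (fully open); "grip_force": force on a finger pad.
Only numpy, scipy, OpenCV 4.12 (cv2) and the standard library are available. Lean on these libraries where they do the work, as an engineer would, in place of code of your own. Each camera call takes 0.05 s, during which the arm holds its last target. There are 200 camera calls.

## Working session

There is one attempt and no reset: what is moved stays moved. The work goes in short steps, Python scripts to look and compute and a tool call to move; the robot and the scene stay as the last step left them, time stands still between calls to the robot, and variables do not carry over. Pictures are saved under pics/ and viewed, at most 10 in all, crops included, and the job is handed in when it is done.

Besides the shell and the picture viewer there is one more tool, called as name(argument=value, ...) on one line, values as JSON. servo_tool: Moves the arm, as the interface text tells. Its arguments: {"type":"object","properties":{"commands":{"type":"array"},"squeeze":{"type":"number"}},"required":["commands"]}

```bash
ls; mkdir -p pics
python3 - <<'E'
from rig import *
import cv2,numpy as np
s=sense(); print({k:np.round(v,3) for k,v in s.items()})
for n in ["scene","side"]:
    c=capture(n); cv2.imwrite(f"pics/{n}0.png",c["pixels"][:,:,::-1]); np.savez(f"{n}0.npz",**c)
    print(n,c["fx"],c["cx"],c["cy"],c["rvec"],c["tvec"])
E
```

```text
pics
{'time_s': np.float64(0.0), 'joints': array([ 0.894,  0.313,  1.498, -0.   ,  1.331, -0.223]), 'dq': array([ 0.   ,  0.001, -0.   ,  0.001, -0.001,  0.   ]), 'tau': array([ 0.0000e+00, -4.1226e+01, -2.5975e+01, -0.0000e+00,  4.0000e-03,
       -0.0000e+00]), 'eef_pos': array([230.006, 471.663, 230.769]), 'ee_rot': array([-0.   ,  0.225,  0.974, -0.001]), 'force': array([ 0.056,  0.081, -0.061]), 'wrist_torque': array([-0.03 ,  0.047,  0.036]), 'grip_force': np.float64(0.0), 'grip_width': np.float64(1.001)}
scene 436.2517112249566 272.9189204361495 206.8982019951776 [ 2.22455473  0.97426921 -0.36137637] [-352.5424588  -218.41801365 1226.92202142]
side 427.30375385293286 288.5988781277319 207.45285564166997 [ 0.32109909 -2.83270708  1.06728253] [530.73464546 171.17842871 801.21315155]
```

View pics/scene0.png

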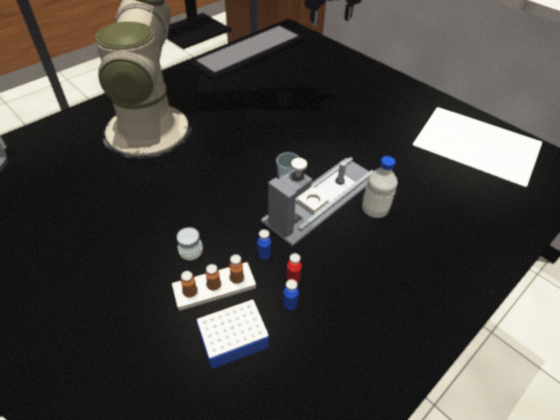

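View pics/side0.png

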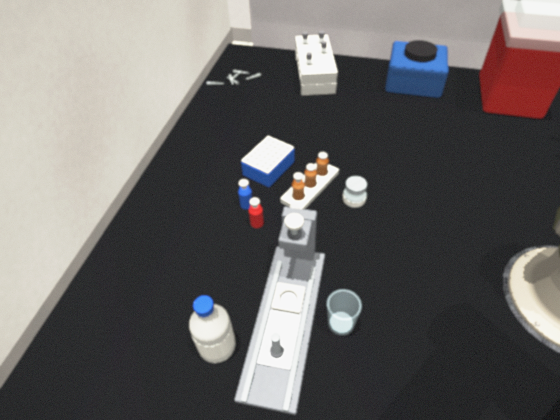

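The scene view shows the rack vials at about (188,283), (212,276) and (236,268), with the press around (320,195). In the side view the post is at (277,345), the nest at (290,297), the head at (294,222) and the vials at (298,185) to (322,160). I'll enlarge crops of the rack and press and deproject the key points.

```bash
cat > h.py <<'E'
import cv2,numpy as np
from scipy.spatial.transform import Rotation as R
def cloud(c):
    z=c["z_map"].astype(float); v,u=np.indices(z.shape)
    P=np.stack([(u-c["cx"])/c["fx"]*z,(v-c["cy"])/c["fy"]*z,z],-1)
    Rm=cv2.Rodrigues(np.asarray(c["rvec"],float))[0]
    W=(P-np.asarray(c["tvec"]).ravel())@Rm
    W[z==0]=np.nan
    return W
E
python3 - <<'E'
from h import *
s=np.load("scene0.npz");d=np.load("side0.npz")
def cr(c,u,v,w,h): return cv2.resize(c["pixels"][v:v+h,u:u+w,::-1],(400,300),interpolation=cv2.INTER_CUBIC)
m=np.vstack([np.hstack([cr(s,165,245,100,75),cr(d,265,140,100,75)]),np.hstack([cr(s,256,145,128,96),cr(d,225,260,128,96)])])
cv2.imwrite("pics/crops.png",m)
S=cloud(s);D=cloud(d)
for n,C,pts in [("scene",S,[(188,276),(212,269),(236,260),(300,164),(313,200),(342,165)]),("side",D,[(298,178),(311,169),(322,157),(294,222),(290,297),(277,340)])]:
    for u,v in pts: print(n,u,v,np.round(np.nanmedian(C[v-1:v+2,u-1:u+2].reshape(-1,3),0),1))
E
```

```text
scene 188 276 [ 521.3 -223.3   68.2]
scene 212 269 [ 539.9 -180.3   68.2]
scene 236 260 [ 558.9 -137.6   77.3]
scene 300 164 [523.2  64.2 176.6]
scene 313 200 [512.8 132.5  17.5]
scene 342 165 [514.5 222.9  74.3]
side 298 178 [ 553.7 -128.4   75.8]
side 311 169 [ 533.9 -172.2   66.6]
side 322 157 [ 517.3 -217.2   66.1]
side 294 222 [516.4  71.3 175.7]
side 290 297 [513.7 121.6  17.1]
side 277 340 [508.1 233.5  74.8]
```

View pics/crops.png

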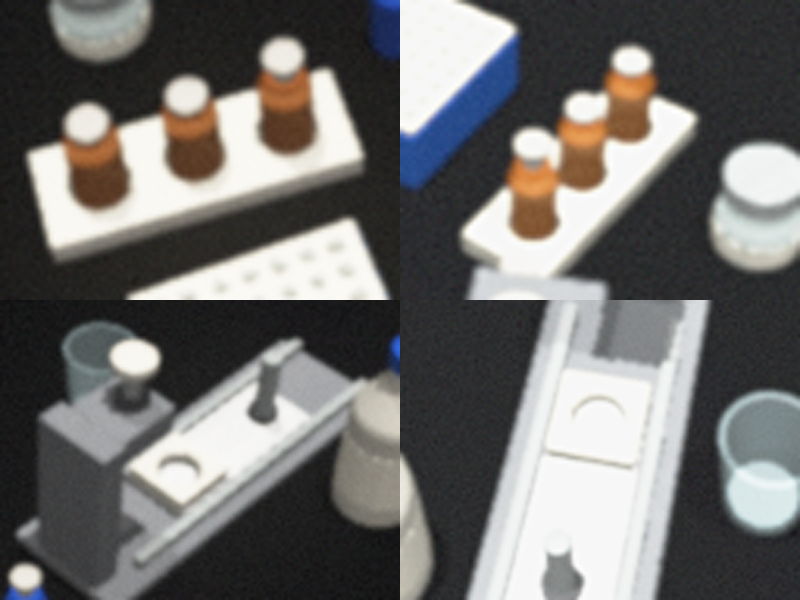

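The crops show the open vial, with its stopper proud, at the +y end of the rack near (556,-133). The press slides roughly along world +y, with the nest hole visible. I'll refine these with height slices of both clouds.

Run:
```python
from h import *
for n in ["scene","side"]:
    C=cloud(np.load(n+"0.npz")).reshape(-1,3); C=C[~np.isnan(C[:,0])]
    def sl(nm,cx,cy,r,z0,z1):
        q=C[(np.hypot(C[:,0]-cx,C[:,1]-cy)<r)&(C[:,2]>z0)&(C[:,2]<z1)]
        if len(q)<3: print(n,nm,len(q));return
        c,rad=cv2.minEnclosingCircle(q[:,:2].astype(np.float32))
        print(n,nm,len(q),"mean",q.mean(0).round(1),"circ",np.round(c,1),round(rad,1),"mid",((q.min(0)+q.max(0))/2).round(1))
    sl("head",520,68,30,168,182)
    sl("post",511,228,20,71,80)
    sl("vial",556,-133,25,70,80)
    sl("mid",537,-176,22,59,70); sl("far",519,-220,22,59,70)
    q=C[(abs(C[:,0]-514)<45)&(abs(C[:,1]-127)<45)&(C[:,2]>24)&(C[:,2]<32)]
    print("nest",len(q),cv2.minAreaRect(q[:,:2].astype(np.float32)))
    q=C[(abs(C[:,0]-514)<75)&(abs(C[:,1]-140)<190)&(C[:,2]>6)&(C[:,2]<24)]
    print("base",cv2.minAreaRect(q[:,:2].astype(np.float32)))
```

```text
scene head 161 mean [518.6  63.9 175.5] circ [518.   66.8] 16.6 mid [517.1  66.5 174. ]
scene post 34 mean [512.  226.1  75.4] circ [512.1 226.4] 8.6 mid [511.6 226.3  74.9]
scene vial 78 mean [ 554.7 -137.2   77.4] circ [ 554.  -136.7] 9.8 mid [ 554.2 -136.7   76.7]
scene mid 96 mean [ 536.9 -181.7   66.4] circ [ 535.5 -180.7] 11.4 mid [ 535.5 -180.9   64.6]
scene far 93 mean [ 517.9 -225.6   66.6] circ [ 516.3 -225.4] 10.5 mid [ 515.9 -224.9   64.7]
nest 309 ((513.9637451171875, 127.65045166015625), (54.12948226928711, 54.42391586303711), 1.4693719148635864)
base ((514.35400390625, 133.56976318359375), (101.98392486572266, 369.2684326171875), 1.9685345888137817)
side head 251 mean [516.8  69.8 174.9] circ [518.2  67.6] 16.3 mid [517.2  67.6 173.3]
side post 75 mean [512.5 229.1  75.5] circ [512.2 228.4] 8.0 mid [512.5 228.7  74.6]
side vial 55 mean [ 555.4 -134.6   76.2] circ [ 555.8 -135.3] 10.1 mid [ 555.7 -135.2   76.2]
side mid 64 mean [ 536.5 -177.5   65.6] circ [ 535.7 -179.9] 11.2 mid [ 537.1 -179.8   64.4]
side far 62 mean [ 517.9 -221.6   65.4] circ [ 519.4 -222.6] 11.6 mid [ 518.1 -222.4   64.3]
nest 545 ((516.0805053710938, 128.2926483154297), (52.50641632080078, 54.46129608154297), 1.6579526662826538)
base ((528.065673828125, 162.441650390625), (126.59172058105469, 310.3345947265625), 1.7687413692474365)
```

```bash
cat >> h.py <<'E'
def plan(s,xyz,yaw):
    """print tool-frame shift (mm) then z-turn (units) to reach TCP xyz, tool-y yaw (deg), pointing down"""
    q=np.asarray(s["ee_rot"]); Rm=R.from_quat([*q[1:],q[0]])
    M=Rm.as_matrix(); d=M.T@(np.asarray(xyz)-s["eef_pos"])
    y=np.radians(yaw); T=np.array([[-np.sin(y),np.cos(y),0],[np.cos(y),np.sin(y),0],[0,0,-1.]]).T
    rv=R.from_matrix(M.T@T).as_rotvec(degrees=True)/6
    print("t",round(float(s["time_s"]),2),"pos",np.round(s["eef_pos"],1),"yaw",np.round(np.degrees(np.arctan2(M[1,1],M[0,1])),2),"shift mm",d.round(1),"turn units",rv.round(2))
E
python3 - <<'E'
import rig; from rig import *; from h import *
print([n for n in dir(rig) if n[0]!='_'], getattr(rig,"grip_depth",None))
s=sense()
plan(s,[512.2,227.4,130],2)
for n in ["scene","side"]:
    C=cloud(np.load(n+"0.npz")).reshape(-1,3); C=C[~np.isnan(C[:,0])]
    q=C[(C[:,2]>141)&(C[:,2]<160)&(C[:,0]>540)&(C[:,1]>50)&(C[:,1]<350)]; print("bottlecap",len(q),q.mean(0).round(),q.min(0).round(),q.max(0).round())
E
```

```text
['PlanningError', 'capture', 'finish_job', 'grip_depth', 'sense'] 18.700000000000003
t 0.1 pos [230.  471.7 230.8] yaw 64.0 shift mm [-360.7  -95.8  100.8] turn units [-1.000e-02  0.000e+00  1.033e+01]
bottlecap 140 [620. 232. 149.] [605. 219. 141.] [633. 249. 154.]
bottlecap 309 [619. 237. 149.] [605. 222. 141.] [635. 250. 152.]
```

servo_tool(commands=[[-1,[-0.036,-0.0096,0.003],[0,0,0]],[-1,[-0.036,-0.0096,0.003],[0,0,0]],[-1,[-0.036,-0.0096,0.003],[0,0,0]],[-1,[-0.036,-0.0096,0.003],[0,0,0]],[-1,[-0.036,-0.0096,0.003],[0,0,0]],[-1,[-0.036,-0.0096,0.003],[0,0,0]],[-1,[-0.036,-0.0096,0.003],[0,0,0]],[-1,[-0.036,-0.0096,0.003],[0,0,0]],[-1,[-0.036,-0.0096,0.003],[0,0,0]],[-1,[-0.036,-0.0096,0.003],[0,0,0]]])

```text
time_s: 0.93
eef_pos: [512.7, 226.2, 200.9]
ee_rot: [-0.0, 0.225, 0.974, -0.0]
force: [0.6, 0.5, 0.1]
grip_width: 1.002
grip_force: 0.0
```

servo_tool(commands=[[-1,[0,0,0.007],[0,0,1]],[-1,[0,0,0.007],[0,0,1]],[-1,[0,0,0.007],[0,0,1]],[-1,[0,0,0.007],[0,0,1]],[-1,[0,0,0.007],[0,0,1]],[-1,[0,0,0.007],[0,0,1]],[-1,[0,0,0.007],[0,0,1]],[-1,[0,0,0.007],[0,0,1]],[-1,[0,0,0.007],[0,0,1]],[-1,[0,0,0.007],[0,0,1]]])

```text
time_s: 1.77
eef_pos: [511.4, 227.7, 130.6]
ee_rot: [-0.0, 0.684, 0.73, -0.0]
force: [0.1, -1.0, 0.2]
grip_width: 1.005
grip_force: 0.0
```

Run:
```python
from rig import *; from h import *
plan(sense(),[512.2,227.4,43],2)
c=capture("wrist"); np.savez("w1.npz",**c); cv2.imwrite("pics/w1.png",c["pixels"][:,:,::-1]); print(c["T_tool_cam"].round(3))
```

```text
t 1.77 pos [511.4 227.7 130.6] yaw 3.7 shift mm [-0.4  0.8 87.6] turn units [-0.01  0.    0.28]
[[-1.00000e-03 -9.57000e-01 -2.88000e-01  7.23340e+01]
 [ 1.00000e+00 -1.00000e-03 -1.00000e-03 -2.81000e-01]
 [ 1.00000e-03 -2.88000e-01  9.57000e-01 -1.42525e+02]
 [ 0.00000e+00  0.00000e+00  0.00000e+00  1.00000e+00]]
```

View pics/w1.png

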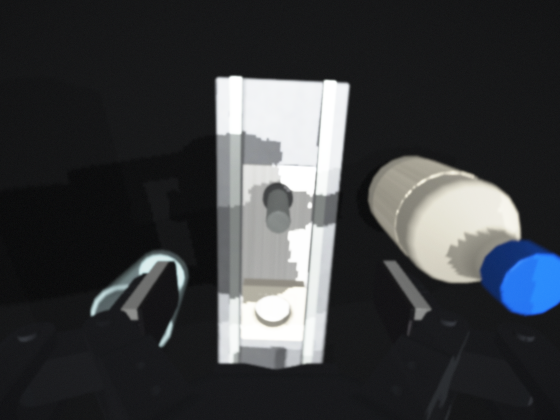

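The post top is at (278,218), centred between the fingers, with the bottle to the right and the beaker to the left. I'll half-close the fingers for clearance and go down.

servo_tool(commands=[[0,[0,0.0008,0],[0,0,0.28]],[0,[0,0,0.003],[0,0,0]],[0,[0,0,0.006],[0,0,0]],[0,[0,0,0.011],[0,0,0]],[0,[0,0,0.012],[0,0,0]],[0,[0,0,0.012],[0,0,0]],[0,[0,0,0.012],[0,0,0]],[0,[0,0,0.012],[0,0,0]],[0,[0,0,0.012],[0,0,0]],[0,[0,0,0.006],[0,0,0]]])

```text
time_s: 2.65
eef_pos: [511.4, 227.6, 43.1]
ee_rot: [-0.001, 0.692, 0.722, -0.001]
force: [0.1, 0.5, -0.7]
grip_width: 0.498
grip_force: 0.0
```

servo_tool(commands=[[1,[0,0,0],[0,0,0]],[1,[0,0,0],[0,0,0]],[1,[0,0,0],[0,0,0]],[1,[0,0,0],[0,0,0]],[1,[0,0,0],[0,0,0]]], squeeze=40)

```text
time_s: 3.07
eef_pos: [512.7, 227.8, 45.5]
ee_rot: [0.0, 0.693, 0.721, 0.0]
force: [1.2, 0.3, -3.7]
grip_width: 0.177
grip_force: 39.3
```

servo_tool(commands=[[1,[0.003,0,0],[0,0,0]],[1,[0.006,0,0],[0,0,0]],[1,[0.007,0,0],[0,0,0]],[1,[0.007,0,0],[0,0,0]],[1,[0.007,0,0],[0,0,0]],[1,[0.007,0,0],[0,0,0]],[1,[0.007,0,0],[0,0,0]],[1,[0.007,0,0],[0,0,0]],[1,[0.006,0,0],[0,0,0]],[1,[0.004,0,0],[0,0,0]]])

```text
time_s: 3.9
eef_pos: [510.8, 286.7, 45.3]
ee_rot: [0.003, 0.692, 0.722, -0.002]
force: [7.1, -41.0, 2.9]
grip_width: 0.173
grip_force: 40.3
```

servo_tool(commands=[[1,[0.002,0,0],[0,0,0]],[1,[0.001,0,0],[0,0,0]],[1,[0,0,0],[0,0,0]],[1,[0,0,0],[0,0,0]]])

```text
time_s: 4.23
eef_pos: [510.8, 286.6, 45.3]
ee_rot: [0.003, 0.692, 0.721, -0.004]
force: [4.6, -36.9, 3.7]
grip_width: 0.172
grip_force: 40.4
```

servo_tool(commands=[[1,[-0.002,0,0],[0,0,0]],[0,[0,0,0],[0,0,0]],[0,[0,0,0],[0,0,0]],[0,[0,0,0],[0,0,0]],[0,[0,0,0],[0,0,0]],[0,[0,0,-0.005],[0,0,0]],[0,[0,0,-0.02],[0,0,0]],[0,[0,0,-0.035],[0,0,0]],[0,[0,0,-0.035],[0,0,0]],[0,[0,0,-0.02],[0,0,0]]])

```text
time_s: 5.07
eef_pos: [510.6, 290.5, 164.6]
ee_rot: [0.001, 0.692, 0.721, 0.002]
force: [0.2, -0.0, 0.7]
grip_width: 0.499
grip_force: 0.0
```

Run:
```python
from rig import *; from h import *
s=sense(); plan(s,[513.8,187,160],2)
print(np.round(s["force"],1), s["grip_width"])
M=R.from_quat([*s["ee_rot"][1:],s["ee_rot"][0]]).as_matrix()
c=capture("wrist"); np.savez("w2.npz",**c); cv2.imwrite("pics/w2.png",c["pixels"][:,:,::-1])
# cloud in world through tool
z=c["z_map"].astype(float); v,u=np.indices(z.shape)
P=np.stack([(u-c["cx"])/c["fx"]*z,(v-c["cy"])/c["fy"]*z,z,np.ones_like(z)],-1)@c["T_tool_cam"].T
W=P[...,:3]@M.T+s["eef_pos"]
def blk(W,nm):
    W=W.reshape(-1,3)
    q=W[(abs(W[:,0]-514)<40)&(abs(W[:,1]-187)<40)&(W[:,2]>24.5)&(W[:,2]<32)]; print(nm,"nest",len(q),q[:,2].mean(),cv2.minAreaRect(q[:,:2].astype(np.float32)))
    q=W[(abs(W[:,0]-511)<20)&(abs(W[:,1]-287)<20)&(W[:,2]>71)&(W[:,2]<80)]; print(nm,"post",len(q),q.mean(0).round(1),cv2.minEnclosingCircle(q[:,:2].astype(np.float32)) if len(q) else 0)
W[z==0]=np.nan
blk(W,"wrist")
c=capture("side"); blk(cloud(c),"side")
```

```text
t 5.07 pos [510.6 290.5 164.6] yaw 2.35 shift mm [-103.6   -1.1    4.4] turn units [ 0.04 -0.01  0.06]
[ 0.2 -0.   0.7] 0.4990436482931759
wrist nest 1966 27.63833701708773 ((513.3160400390625, 186.35794067382812), (51.7387580871582, 53.547332763671875), 1.1340385675430298)
wrist post 356 [510.2 287.1  75.5] ((510.1285705566406, 286.4872741699219), 7.992013931274414)
side nest 19 27.580309440520384 ((514.3907470703125, 199.48367309570312), (53.416778564453125, 11.62612247467041), 39.82203674316406)
side post 91 [510.5 287.6  75.3] ((510.8179016113281, 287.2920837402344), 7.942283630371094)
```

View pics/w2.png

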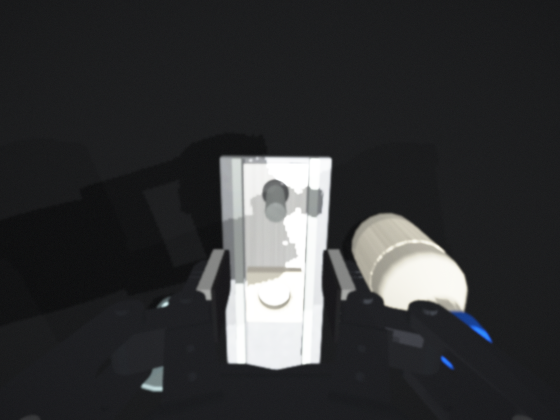

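The carriage is fully out, with the post at (276,210) and the nest hole at (273,295). I'll rise over the head and go to the vial.

servo_tool(commands=[[0,[-0.034,0.002,-0.022],[0,0,0]],[0,[-0.034,0.002,-0.022],[0,0,0]],[0,[-0.034,0.002,-0.022],[0,0,0]],[0,[-0.041,0.003,0],[0,0,0]],[0,[-0.041,0.003,0],[0,0,0]],[0,[-0.041,0.003,0],[0,0,0]],[0,[-0.041,0.003,0],[0,0,0]],[0,[-0.041,0.003,0],[0,0,0]],[0,[-0.041,0.003,0],[0,0,0]],[0,[-0.041,0.003,0],[0,0,0]]])

```text
time_s: 6.0
eef_pos: [552.3, -99.5, 225.6]
ee_rot: [-0.001, 0.693, 0.721, -0.0]
force: [-0.7, -0.1, 0.2]
grip_width: 0.5
grip_force: 0.0
```

servo_tool(commands=[[0,[-0.03,0,0],[0,0,0.2]],[0,[0,0,0.015],[0,0,1]],[0,[0,0,0.015],[0,0,1]],[0,[0,0,0.015],[0,0,1]],[0,[0,0,0.015],[0,0,1]],[0,[0,0,0.01],[0,0,0]]])

```text
time_s: 6.5
eef_pos: [553.1, -127.3, 154.1]
ee_rot: [-0.001, 0.834, 0.551, -0.001]
force: [0.0, -0.2, -0.3]
grip_width: 0.502
grip_force: 0.0
```

```bash
cat >> h.py <<'E'
def wcloud(c,s):
    M=R.from_quat([*s["ee_rot"][1:],s["ee_rot"][0]]).as_matrix()
    z=c["z_map"].astype(float); v,u=np.indices(z.shape)
    P=np.stack([(u-c["cx"])/c["fx"]*z,(v-c["cy"])/c["fy"]*z,z,np.ones_like(z)],-1)@c["T_tool_cam"].T
    W=P[...,:3]@M.T+s["eef_pos"]; W[z==0]=np.nan
    return W
E
python3 - <<'E'
from rig import *; from h import *
s=sense(); c=capture("wrist"); np.savez("w3.npz",**c); cv2.imwrite("pics/w3.png",c["pixels"][:,:,::-1])
W=wcloud(c,s).reshape(-1,3)
for nm,x,y,a,b in [("vial",555,-136,70,82),("mid",536,-180,59,70),("far",518,-224,59,70)]:
    q=W[(np.hypot(W[:,0]-x,W[:,1]-y)<16)&(W[:,2]>a)&(W[:,2]<b)]; print(nm,len(q),q.mean(0).round(1),cv2.minEnclosingCircle(q[:,:2].astype(np.float32)) if len(q) else 0)
plan(s,[555,-136,23],-23)
E
```

```text
vial 610 [ 555.1 -136.1   76.8] ((555.234130859375, -136.5047149658203), 9.979300498962402)
mid 561 [ 536.4 -179.2   66. ] ((535.82763671875, -180.63307189941406), 10.033370971679688)
far 522 [ 517.6 -222.8   65.7] ((517.2765502929688, -224.7476806640625), 10.474467277526855)
t 6.5 pos [ 553.1 -127.3  154.1] yaw -23.08 shift mm [ -7.3   5.5 131.1] turn units [-0.03 -0.   -0.01]
```

View pics/w3.png

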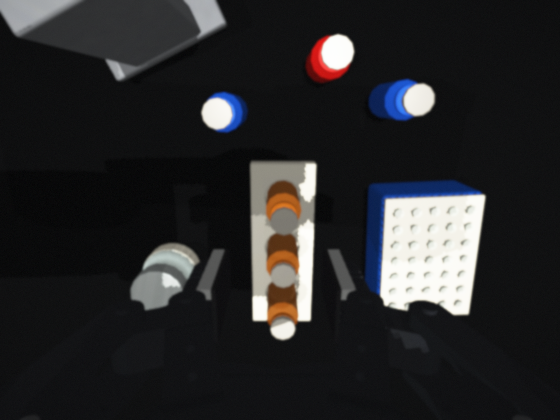

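The open vial is the top one in the image, with its stopper at (284,220). It's at world (555.1,-136.3) and centred between the fingers. Going down to grip it.

servo_tool(commands=[[0,[-0.0075,0.0054,0.005],[0,0,0]],[0,[0,0,0.015],[0,0,0]],[0,[0,0,0.018],[0,0,0]],[0,[0,0,0.018],[0,0,0]],[0,[0,0,0.018],[0,0,0]],[0,[0,0,0.018],[0,0,0]],[0,[0,0,0.015],[0,0,0]],[0,[0,0,0.012],[0,0,0]],[0,[0,0,0.008],[0,0,0]],[0,[0,0,0.004],[0,0,0]]])

```text
time_s: 7.38
eef_pos: [555.9, -137.0, 24.6]
ee_rot: [-0.0, 0.833, 0.553, -0.0]
force: [0.6, -0.2, 0.2]
grip_width: 0.496
grip_force: 0.0
```

servo_tool(commands=[[0.2,[0,0,0],[0,0,0]],[0.3,[0,0,0],[0,0,0]],[0.5,[0,0,0],[0,0,0]],[0.7,[0,0,0],[0,0,0]],[0.7,[0,0,0],[0,0,0]],[0.7,[0,0,0],[0,0,0]]], squeeze=25)

```text
time_s: 7.88
eef_pos: [556.4, -137.0, 26.0]
ee_rot: [0.001, 0.833, 0.553, 0.0]
force: [-0.1, 0.1, 4.4]
grip_width: 0.321
grip_force: 25.1
```

servo_tool(commands=[[0.7,[0,0,-0.003],[0,0,0]],[0.7,[0,0,-0.008],[0,0,0]],[0.7,[0,0,-0.018],[0,0,0]],[0.7,[0,0,-0.028],[0,0,0]],[0.7,[0,0,-0.035],[0,0,0]],[0.7,[0,0,-0.035],[0,0,0]],[0.7,[0,0,-0.035],[0,0,0]],[0.7,[0,0,-0.03],[0,0,0]],[0.7,[0,0,-0.02],[0,0,0]],[0.7,[0,0,0],[0,0,0]]])

```text
time_s: 8.72
eef_pos: [557.1, -137.2, 242.6]
ee_rot: [0.004, 0.833, 0.553, 0.002]
force: [-0.6, -0.4, -0.1]
grip_width: 0.315
grip_force: 24.8
```

servo_tool(commands=[[0.7,[0.01,-0.006,0],[0,0,-0.4]],[0.7,[0.02,-0.0118,0],[0,0,0]],[0.7,[0.032,-0.019,0],[0,0,0]],[0.7,[0.034,-0.02,0],[0,0,0]],[0.7,[0.034,-0.02,0],[0,0,0]],[0.7,[0.034,-0.02,0],[0,0,0]],[0.7,[0.034,-0.02,0],[0,0,0]],[0.7,[0.034,-0.02,0],[0,0,0]],[0.7,[0.03,-0.018,0],[0,0,0]],[0.7,[0.016,-0.0095,0],[0,0,0]]])

```text
time_s: 9.55
eef_pos: [497.3, 185.0, 235.9]
ee_rot: [-0.001, 0.82, 0.572, -0.001]
force: [-0.5, -0.0, -0.1]
grip_width: 0.317
grip_force: 24.7
```

servo_tool(commands=[[0.7,[0,0,0.01],[0,0,-0.8]],[0.7,[0,0,0.01],[0,0,-1]],[0.7,[0,0,0.01],[0,0,-1]],[0.7,[0,0,0.01],[0,0,-1]],[0.7,[0,0,0.01],[0,0,0]],[0.7,[0,0,0],[0,0,0]]])

```text
time_s: 10.05
eef_pos: [498.0, 181.4, 184.4]
ee_rot: [-0.002, 0.693, 0.721, -0.002]
force: [-0.9, 0.4, -1.3]
grip_width: 0.319
grip_force: 24.8
```

Run:
```python
from rig import *; from h import *
s=sense(); c=capture("wrist"); W=wcloud(c,s)
M=R.from_quat([*s["ee_rot"][1:],s["ee_rot"][0]]).as_matrix()
np.savez("w4.npz",W=W,**c); cv2.imwrite("pics/w4.png",c["pixels"][:,:,::-1])
plan(s,[513.6,186.8,60],2)
f=W.reshape(-1,3); T=(f-s["eef_pos"])@M
q=T[(np.hypot(T[:,0],T[:,1])<25)&(T[:,2]>-58)&(T[:,2]<-40)]
print("stopper in tool",len(q),q.mean(0).round(1) if len(q) else 0, cv2.minEnclosingCircle(q[:,:2].astype(np.float32)) if len(q) else 0)
q=f[(abs(f[:,0]-514)<40)&(abs(f[:,1]-187)<40)&(f[:,2]>24.5)&(f[:,2]<32)]; print("nest",len(q),cv2.minAreaRect(q[:,:2].astype(np.float32)))
```

```text
t 10.05 pos [498.  181.4 184.4] yaw 2.23 shift mm [  4.8  16.5 124.3] turn units [-0.05  0.    0.04]
stopper in tool 4621 [  4.4   0.2 -50.1] ((4.536250591278076, 0.057498060166835785), 23.495832443237305)
nest 2308 ((513.4259643554688, 186.19935607910156), (51.794822692871094, 52.43116760253906), 1.7782467603683472)
```

View pics/w4.png

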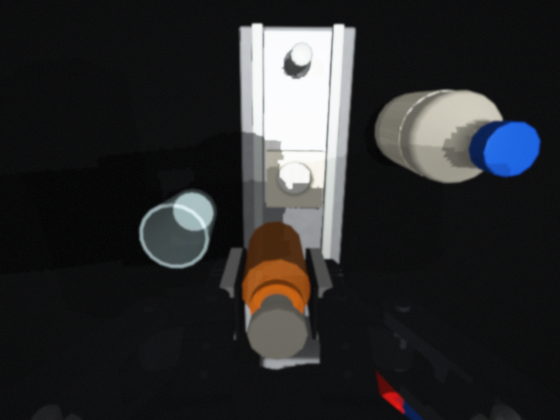

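The vial is held upright, with the stopper disc at (278,332). The nest hole is ahead at (295,180). I'll measure the stopper's centre in the tool frame.

Run:
```python
from h import *
from rig import sense
s=sense(); M=R.from_quat([*s["ee_rot"][1:],s["ee_rot"][0]]).as_matrix()
W=np.load("w4.npz")["W"]; T=(W-s["eef_pos"])@M
p=T[305:358,250:308].reshape(-1,3); z0=np.median(T[325:340,270:286,2]); print("top z",z0)
q=p[abs(p[:,2]-z0)<2]; print(len(q),q.mean(0),cv2.minEnclosingCircle(q[:,:2].astype(np.float32)))
b=T[225:300,245:312].reshape(-1,3)
for z in range(-28,18,8):
    q=b[abs(b[:,2]-z)<4]
    if len(q)>10: print(z,len(q),"y mid",(q[:,1].min()+q[:,1].max())/2,"x front",q[:,0].max())
```

```text
top z nan
0 [nan nan nan] ((0.0, 0.0), 0.0)
-28 1059 y mid -0.250826808271702 x front 12.977359418859406
-20 935 y mid -0.12611257515360563 x front 14.162236679695209
-12 518 y mid -0.11146960016951901 x front 14.070541635273129
-4 486 y mid 0.013303464287932165 x front 14.076471318387243
4 339 y mid -1.2033671437109703 x front 14.09016792317646
12 295 y mid -1.6443167660165674 x front 13.865633409097185<stdin>:6: RuntimeWarning: Mean of empty slice.
  ret = um.true_divide(
```

servo_tool(commands=[[0.7,[0.0022,0.0078,0.002],[0,0,0]],[0.7,[0.0022,0.0078,0.006],[0,0,0]],[0.7,[0,0,0.014],[0,0,0]],[0.7,[0,0,0.02],[0,0,0]],[0.7,[0,0,0.022],[0,0,0]],[0.7,[0,0,0.022],[0,0,0]],[0.7,[0,0,0.018],[0,0,0]],[0.7,[0,0,0.01],[0,0,0]],[0.7,[0,0,0.006],[0,0,0]],[0.7,[0,0,0],[0,0,0]]])

```text
time_s: 10.93
eef_pos: [515.2, 186.2, 66.5]
ee_rot: [-0.0, 0.693, 0.721, -0.0]
force: [0.3, 0.3, -0.8]
grip_width: 0.316
grip_force: 24.8
```

Run:
```python
from rig import *; from h import *
s=sense(); plan(s,[513.5,186.4,38],2); print(s["force"])
```

```text
t 10.93 pos [515.2 186.2  66.5] yaw 2.3 shift mm [ 0.2 -1.7 28.5] turn units [-0.01  0.    0.05]
[ 0.33091042  0.25705584 -0.83308698]
```

servo_tool(commands=[[0.7,[0,-0.001,0.005],[0,0,0]],[0.7,[0,0,0.003],[0,0,0]],[0.7,[0,0,0],[0,0,0]],[0.7,[0,0,0],[0,0,0]]])

```text
time_s: 11.27
eef_pos: [514.4, 186.2, 59.7]
ee_rot: [0.0, 0.693, 0.721, 0.0]
force: [-0.5, 0.4, -0.6]
grip_width: 0.316
grip_force: 24.8
```

Run:
```python
from rig import *; from h import *
for i in range(3):
    s=sense(); plan(s,[513.5,186.4,38],2); c=capture("wrist")
W=wcloud(c,s); f=W.reshape(-1,3)
q=f[(abs(f[:,0]-514)<40)&(abs(f[:,1]-187)<40)&(f[:,2]>26)&(f[:,2]<30)]; print("nest",len(q),cv2.minAreaRect(q[:,:2].astype(np.float32)),q[:,0].min(),q[:,0].max(),q[:,1].max())
cv2.imwrite("pics/w5.png",cv2.resize(c["pixels"][100:400,80:480,::-1],(800,600)))
```

```text
t 11.27 pos [514.4 186.2  59.7] yaw 2.32 shift mm [ 0.2 -0.9 21.7] turn units [ 0.01 -0.    0.05]
t 11.32 pos [514.4 186.2  59.7] yaw 2.32 shift mm [ 0.2 -0.9 21.7] turn units [ 0.01 -0.    0.05]
t 11.37 pos [514.4 186.2  59.7] yaw 2.32 shift mm [ 0.2 -0.9 21.7] turn units [ 0.01 -0.    0.05]
nest 3451 ((513.2779541015625, 192.5762481689453), (52.10592269897461, 39.94416809082031), 1.5677549839019775) 486.72989985921686 539.4666241087364 213.1363365383956
```

View pics/w5.png

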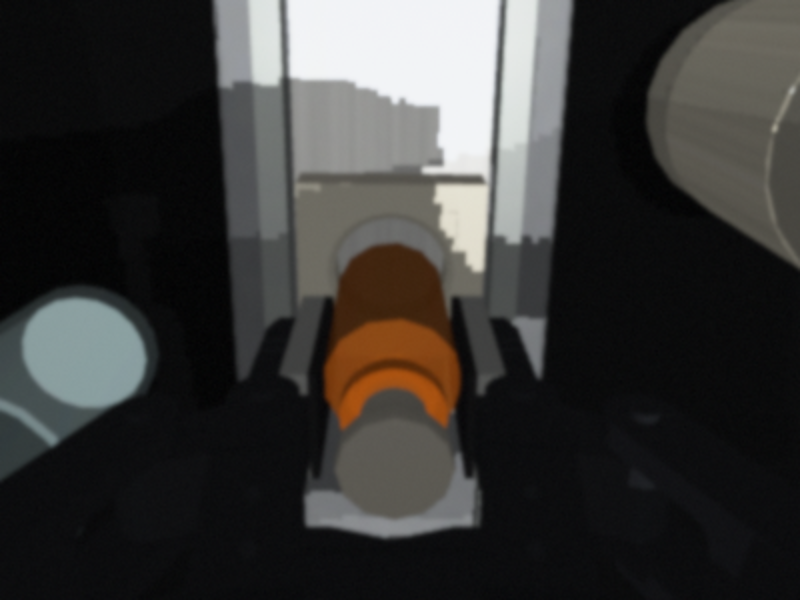

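The vial is above the nest hole, centred to about 1 mm, with the hole rim at about (388,225) in the crop and the vial body in line with it. I'll correct 0.9 mm and lower it.

servo_tool(commands=[[0.7,[0,-0.0009,0.002],[0,0,0]],[0.7,[0,0,0.003],[0,0,0]],[0.7,[0,0,0.003],[0,0,0]],[0.7,[0,0,0.003],[0,0,0]],[0.7,[0,0,0.003],[0,0,0]],[0.7,[0,0,0.003],[0,0,0]],[0.7,[0,0,0.001],[0,0,0]],[0.7,[0,0,0],[0,0,0]]])

```text
time_s: 12.08
eef_pos: [513.1, 186.1, 40.9]
ee_rot: [-0.0, 0.693, 0.721, -0.0]
force: [-0.3, -0.6, -0.4]
grip_width: 0.315
grip_force: 24.8
```

servo_tool(commands=[[0.7,[0,0,0.001],[0,0,0]],[0.7,[0,0,0.001],[0,0,0]],[0.7,[0,0,0],[0,0,0]]])

```text
time_s: 12.33
eef_pos: [513.2, 186.1, 39.2]
ee_rot: [-0.0, 0.693, 0.721, -0.0]
force: [0.3, -0.0, -0.6]
grip_width: 0.32
grip_force: 24.8
```

servo_tool(commands=[[0.7,[0,0,0.001],[0,0,0]],[0.7,[0,0,0.001],[0,0,0]],[0.7,[0,0,0],[0,0,0]]])

```text
time_s: 12.58
eef_pos: [513.4, 186.2, 38.0]
ee_rot: [0.0, 0.693, 0.721, 0.0]
force: [-1.6, 0.2, 6.6]
grip_width: 0.318
grip_force: 25.4
```

servo_tool(commands=[[0.25,[0,0,0],[0,0,0]],[0.2,[0,0,0],[0,0,0]],[0.1,[0,0,0],[0,0,0]],[0,[0,0,0],[0,0,0]],[0,[0,0,-0.003],[0,0,0]],[0,[0,0,-0.015],[0,0,0]],[0,[0,0,-0.035],[0,0,0]],[0,[0,0,-0.04],[0,0,0]],[0,[0,0,-0.03],[0,0,0]],[0,[0,0,0],[0,0,0]]])

```text
time_s: 13.42
eef_pos: [515.8, 186.6, 166.7]
ee_rot: [0.003, 0.693, 0.721, 0.004]
force: [0.1, -0.3, 0.5]
grip_width: 0.499
grip_force: 0.0
```

Run:
```python
from rig import *; from h import *
s=sense(); c=capture("wrist"); f=wcloud(c,s).reshape(-1,3)
plan(s,[510.4,287,43],2)
q=f[(np.hypot(f[:,0]-514,f[:,1]-187)<25)&(f[:,2]>83)&(f[:,2]<95)]; print("stopper",len(q),q.mean(0).round(1),q[:,2].max(),cv2.minEnclosingCircle(q[:,:2].astype(np.float32)) if len(q) else 0)
q=f[(np.hypot(f[:,0]-511,f[:,1]-287)<20)&(f[:,2]>71)&(f[:,2]<80)]; print("post",len(q),q.mean(0).round(1))
```

```text
t 13.42 pos [515.8 186.6 166.7] yaw 2.33 shift mm [100.4  -2.7 123.8] turn units [ 0.1  -0.01  0.06]
stopper 618 [512.3 186.6  88.8] 91.46424402738708 ((512.1757202148438, 186.11973571777344), 9.979802131652832)
post 493 [510.4 285.9  75.8]
```

servo_tool(commands=[[0,[0.025,-0.002,0],[0,0,0]],[0,[0.035,-0.001,0],[0,0,0]],[0,[0.03,0,0],[0,0,0]],[0,[0.01,0,0.01],[0,0,0]],[0,[0,0,0.02],[0,0,0]],[0,[0,0,0.025],[0,0,0]],[0,[0,0,0.025],[0,0,0]],[0,[0,0,0.025],[0,0,0]],[0,[0,0,0.012],[0,0,0]],[0,[0,0,0.006],[0,0,0]]])

```text
time_s: 14.3
eef_pos: [505.0, 285.1, 34.6]
ee_rot: [-0.001, 0.693, 0.721, -0.002]
force: [0.6, 0.2, -0.5]
grip_width: 0.499
grip_force: 0.0
```

servo_tool(commands=[[0.4,[0,0,0],[0,0,0]],[0.6,[0,0,0],[0,0,0]],[0.8,[0,0,0],[0,0,0]],[1,[0,0,0],[0,0,0]],[1,[0,0,0],[0,0,0]]], squeeze=35)

```text
time_s: 14.72
eef_pos: [510.8, 285.9, 38.4]
ee_rot: [0.003, 0.693, 0.721, 0.005]
force: [23.9, 2.7, -18.9]
grip_width: 0.178
grip_force: 36.3
```

servo_tool(commands=[[1,[0,0.002,-0.002],[0,0,0]],[1,[0,0.002,-0.002],[0,0,0]],[1,[0,0,0],[0,0,0]],[1,[-0.002,0,0],[0,0,0]],[1,[-0.004,0,0],[0,0,0]],[1,[-0.006,0,0],[0,0,0]],[1,[-0.008,0,0],[0,0,0]],[1,[-0.008,0,0],[0,0,0]],[1,[-0.008,0,0],[0,0,0]],[1,[-0.008,0,0],[0,0,0]]])

```text
time_s: 15.55
eef_pos: [512.1, 241.3, 38.6]
ee_rot: [-0.0, 0.693, 0.721, -0.0]
force: [14.2, 2.5, -39.3]
grip_width: 0.175
grip_force: 35.8
```

servo_tool(commands=[[1,[-0.008,0,0],[0,0,0]],[1,[-0.008,0,0],[0,0,0]],[1,[-0.008,0,0],[0,0,0]],[1,[-0.008,0,0],[0,0,0]],[1,[-0.008,0,0],[0,0,0]],[1,[-0.008,0,0],[0,0,0]],[1,[-0.007,0,0],[0,0,0]],[1,[-0.005,0,0],[0,0,0]],[1,[-0.004,0,0],[0,0,0]],[1,[-0.003,0,0],[0,0,0]]])

```text
time_s: 16.38
eef_pos: [514.1, 174.6, 38.6]
ee_rot: [-0.001, 0.693, 0.721, -0.001]
force: [11.9, 2.6, -39.2]
grip_width: 0.172
grip_force: 35.7
```

servo_tool(commands=[[1,[-0.002,0.001,0.002],[0,0,0]],[1,[-0.002,0,0.002],[0,0,0]],[1,[-0.002,0,0],[0,0,0]],[1,[-0.002,0,0],[0,0,0]],[1,[-0.001,0,0],[0,0,0]],[1,[-0.001,0,0],[0,0,0]],[1,[0,0,0],[0,0,0]]])

```text
time_s: 16.97
eef_pos: [514.6, 166.0, 38.1]
ee_rot: [-0.002, 0.693, 0.721, -0.001]
force: [-9.0, 4.4, 0.4]
grip_width: 0.173
grip_force: 39.6
```

servo_tool(commands=[[1,[-0.001,0,0],[0,0,0]],[1,[-0.001,0,0],[0,0,0]],[1,[0,0,0],[0,0,0]]])

```text
time_s: 17.22
eef_pos: [514.6, 165.9, 38.2]
ee_rot: [-0.002, 0.693, 0.721, 0.001]
force: [-8.2, 17.7, -0.4]
grip_width: 0.176
grip_force: 39.4
```

servo_tool(commands=[[1,[0.001,0,0],[0,0,0]],[0.4,[0,0,0],[0,0,0]],[0.2,[0,0,0],[0,0,0]],[0,[0,0,0],[0,0,0]],[0,[0,0,0],[0,0,0]],[0,[0,0,-0.01],[0,0,0]],[0,[0,0,-0.03],[0,0,0]],[0,[0,0,-0.04],[0,0,0]],[0,[0,0,-0.04],[0,0,0]],[0,[0,0,-0.04],[0,0,0]]])

```text
time_s: 18.05
eef_pos: [515.8, 164.1, 200.2]
ee_rot: [0.0, 0.693, 0.721, 0.0]
force: [0.7, -0.2, 0.5]
grip_width: 0.502
grip_force: 0.0
```

servo_tool(commands=[[1,[0,0,-0.03],[0,0,0]],[1,[0,0,-0.01],[0,0,0]],[1,[0,0,0],[0,0,0]],[1,[0,0,0],[0,0,0]],[1,[0,0,0],[0,0,0]]])

```text
time_s: 18.47
eef_pos: [515.5, 164.1, 235.6]
ee_rot: [-0.001, 0.693, 0.721, -0.001]
force: [-0.9, -0.4, -0.5]
grip_width: 0.002
grip_force: 0.0
```

Run:
```python
from rig import *; from h import *
s=sense(); c=capture("wrist"); f=wcloud(c,s).reshape(-1,3)
q=f[(np.hypot(f[:,0]-514,f[:,1]-167)<20)&(f[:,2]>71)&(f[:,2]<80)]; print("post",len(q),q.mean(0).round(1) if len(q) else 0)
plan(s,[518,67.2,186],2)
C=capture("scene"); g=cloud(C).reshape(-1,3)
for n,x,y,a,b in [("post",514,167,71,80),("head",518,67,168,182)]:
    q=g[(np.hypot(g[:,0]-x,g[:,1]-y)<25)&(g[:,2]>a)&(g[:,2]<b)]; print(n,len(q),q.mean(0).round(1) if len(q) else 0)
```

```text
post 226 [513.8 166.8  75.5]
t 18.47 pos [515.5 164.1 235.6] yaw 2.31 shift mm [-96.9  -1.3  49.7] turn units [-0.03  0.    0.05]
post 37 [513.9 164.4  75.3]
head 159 [518.7  64.1 175.3]
```

servo_tool(commands=[[1,[-0.02,-0.0013,0],[0,0,0]],[1,[-0.032,0,0],[0,0,0]],[1,[-0.03,0,0],[0,0,0]],[1,[-0.015,0,0.01],[0,0,0]],[1,[0,0,0.015],[0,0,0]],[1,[0,0,0.015],[0,0,0]],[1,[0,0,0.008],[0,0,0]],[1,[0,0,0],[0,0,0]]])

```text
time_s: 19.23
eef_pos: [517.8, 67.3, 187.0]
ee_rot: [-0.002, 0.693, 0.721, -0.001]
force: [-0.4, -0.6, 0.1]
grip_width: 0.006
grip_force: 0.0
```

servo_tool(commands=[[1,[0,0,0.004],[0,0,0]],[1,[0,0,0.004],[0,0,0]],[1,[0,0,0.004],[0,0,0]],[1,[0,0,0.004],[0,0,0]],[1,[0,0,0.004],[0,0,0]],[1,[0,0,0.004],[0,0,0]],[1,[0,0,0.004],[0,0,0]],[1,[0,0,0.004],[0,0,0]],[1,[0,0,0.003],[0,0,0]],[1,[0,0,0.001],[0,0,0]]])

```text
time_s: 20.07
eef_pos: [519.1, 67.4, 153.9]
ee_rot: [0.0, 0.693, 0.721, 0.0]
force: [-3.2, 1.3, 10.8]
grip_width: 0.001
grip_force: 5.8
```

servo_tool(commands=[[1,[0,0,0.001],[0,0,0]],[1,[0,0,0],[0,0,0]]])

```text
time_s: 20.23
eef_pos: [519.1, 67.4, 153.1]
ee_rot: [0.0, 0.693, 0.721, 0.0]
force: [-2.6, 1.2, 9.5]
grip_width: 0.002
grip_force: 4.5
```

servo_tool(commands=[[1,[0,0,0.001],[0,0,0]],[1,[0,0,0.001],[0,0,0]],[1,[0,0,0.001],[0,0,0]],[1,[0,0,0],[0,0,0]],[1,[0,0,0],[0,0,0]]])

```text
time_s: 20.65
eef_pos: [519.1, 67.4, 151.0]
ee_rot: [0.001, 0.693, 0.721, 0.001]
force: [-4.8, 0.3, 16.8]
grip_width: 0.0
grip_force: 8.5
```

servo_tool(commands=[[1,[0,0,0.001],[0,0,0]],[1,[0,0,0],[0,0,0]],[1,[0,0,0],[0,0,0]],[1,[0,0,0],[0,0,0]],[1,[0,0,0],[0,0,0]],[1,[0,0,0],[0,0,0]],[1,[0,0,0],[0,0,0]],[1,[0,0,0],[0,0,0]]])

```text
time_s: 21.32
eef_pos: [519.3, 67.4, 150.9]
ee_rot: [0.001, 0.693, 0.721, 0.001]
force: [-9.5, 1.3, 24.7]
grip_width: 0.001
grip_force: 12.4
```

The position no longer changes while the force rises to 25 N, so the plunger is at its stop. I'll let it spring back.

servo_tool(commands=[[1,[0,0,-0.005],[0,0,0]],[1,[0,0,-0.008],[0,0,0]],[1,[0,0,-0.01],[0,0,0]],[1,[0,0,-0.015],[0,0,0]],[1,[0,0,-0.025],[0,0,0]],[1,[0,0,-0.03],[0,0,0]],[1,[0,0,-0.03],[0,0,0]],[1,[0,0,-0.02],[0,0,0]],[1,[0,0,0],[0,0,0]],[1,[0,0,0],[0,0,0]]])

```text
time_s: 22.15
eef_pos: [518.9, 67.2, 291.6]
ee_rot: [0.0, 0.693, 0.721, 0.0]
force: [-1.1, 1.1, -0.6]
grip_width: -0.003
grip_force: 0.0
```

Run:
```python
from rig import *; from h import *
s=sense(); print(s["time_s"],s["eef_pos"],s["force"])
for nm in ["scene","side"]:
    C=capture(nm); g=cloud(C).reshape(-1,3)
    for n,x,y,a,b in [("post",514,167,71,80),("head",518,67,145,182)]:
        q=g[(np.hypot(g[:,0]-x,g[:,1]-y)<(17 if n=="head" else 12))&(g[:,2]>a)&(g[:,2]<b)]; print(nm,n,len(q),np.median(q,0).round(1) if len(q) else 0)
    p=C["pixels"]
    cv2.imwrite(f"pics/end_{nm}.png",cv2.resize(p[140:260,230:390,::-1] if nm=="scene" else p[150:330,200:440,::-1],(800,600)))
```

```text
22.15 [518.90998171  67.21112962 291.55182871] [-1.13116133  1.05722406 -0.6005963 ]
scene post 35 [513.8 164.2  76. ]
scene head 196 [519.2  63.  175.8]
side post 67 [514.2 168.   75.6]
side head 276 [517.2  71.4 175.2]
```

View pics/end_side.png

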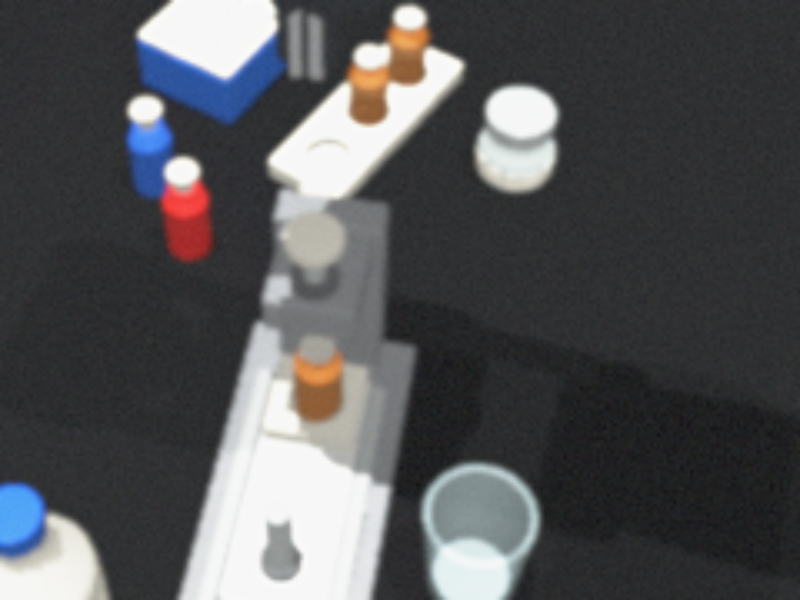

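The vial stands sealed under the ram at (318,380), the head is back up at (315,240), and the sealed vials are undisturbed in the rack. Handing in.

```bash
python3 -c "
from rig import *
print(finish_job())"
```

```text
the job is handed in; nothing more can be done
None
```

I sealed the open vial in the press and handed the job in at about 22 s. The carriage is home, the plunger head is back up, and the last side view shows the other vials and objects undisturbed; the hand-in gave no verdict.

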